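Reset the exposure-unit controller with the reset stylus

ROBOT

A 6-joint arm with a two-finger parallel gripper is mounted at the origin on the work surface. World frame = base frame: x ahead of the robot, y to its left, z up, the work surface at z = 0. Lengths are in m, angles in rad, forces in N, time in s.
With the tool pointing down it reaches from about 0.35 to 0.775 m from the base axis. Payload 5.5 kg.
Tool frame: the origin (TCP) lies at the very end of the fingers, on their centre line; the grasp point (between the pads) lies 19 mm behind it; z points along the fingers, y is the line along which they close (so a half turn about z gives the same grasp; the last joint's range is limited). The gripper opens to 85 mm and grips with 20 to 120 N. Pads are 22 mm wide; open, the fingers measure 114 mm over their backs; the gripper's body (76 mm by 85 mm) begins 54 mm behind the grasp point. The pads swing forward as they close: fully open they stand 13 mm farther back than shut.
Start: joints at [1.064, 0.313, 0.046, 1.304, 0, 1.431], TCP at [0.206, 0.537, 0.231] pointing down, gripper open.
Joint ranges: [-2.76, 2.76], [-0.86, 1.69], [-1.03, 1.26], [-2.2, 2.34], [-1.47, 1.5], [-3.14, 3.14]. Speed limits (rad/s): [2.57, 2.57, 3.14, 3.14, 3.14, 3.14].

INTERFACE

Orientations are given as a unit quaternion [w, x, y, z].
In Python, from workcell import get_state, read_camera, calibration, hand_in gives the robot as it stands.
- The arm moves only by the tool drive_tool, never from a script. Its argument "deltas" is a list that holds one entry, the list of rows, each a list of 7 numbers: the closure in counts, from 0 (fully open) to 255 (shut), then the shift along the tool's x, y, z in m, then the turn, a rotation vector about the tool's x, y, z in degrees. A call has 1 to 12 rows; each row is the pose to reach, as a shift and turn from the pose commanded when the call began, along the tool's axes at that moment; what a row does not reach only later rows make up. A row lasts 1/8 s, in which the tool goes at most 62.5 mm and 10.7 degrees, less where a joint would pass 70% of its speed; a pose out of reach is approached as far as the arm can. A call with a gripper value outside its range is refused whole. The fingers move at their own pace and stop on an object; "newtons" is the grip in N (left out, the last holds). Time passes only in rows, so rows that repeat a pose let the fingers close. It gives the time, the measured TCP pose, the force, the opening and the grip force at its end, in the units of the state.
- get_state(): the state, without advancing time (a new reading comes with each control period).
- read_camera(name): name is "scene" or "top" or "wrist"; returns (picture, depth): 420x560x3 uint8, red, green, blue; 420x560 float32, m along the optical axis (not along the pixel's ray), 0 where there is no reading.
- calibration(name): a dict with "mtx" (3x3 intrinsics, pixels), "k1" (the pictures are not rectified: a ray, as slopes to the right and down, at radius r is drawn at 1 + k1 r^2 times it, then the intrinsics apply), "world_from_camera" (4x4, takes a point from camera to world coordinates). Camera axes: x right, y up, looking along -z (the intrinsics and any distortion apply to the point x, -y, -z); pixel columns grow to the right and rows downward; lengths in m; the calibration is good to about 2 mm. A picture is of the moment at which its call begins: read the wrist's pose just before it. calibration takes no time and is no camera call; for the wrist camera it gives the pose at the moment of the call.
- hand_in(): hands the job in; it is judged then, once.
The state is a dict: "clock": time; "joint_pos": joint angles; "qvel": joint speeds; "tau": joint torques, N m; "tcp_pos": TCP position; "orientation": TCP orientation; "wrist_force": force on the tool from outside, world axes, zero at the start; "ft_torque": the same for the moment, N m; "finger_gap": finger opening in m; "grip_force": force on a finger pad.
Only numpy, scipy, OpenCV 4.12 (cv2) and the standard library are available. Lean on these libraries where they do the work, as an engineer would, in place of code of your own. Each camera call takes 0.05 s, during which the arm holds its last target. There are 200 camera calls.

TASK

The grey controller box has tripped: swing its white door wide open (to about a right angle) by the upright steel handle post, then take the stylus with the square black handle out of the wooden tool rack. Reach its rod straight down through the round hole of the guard plate and press the recessed button under it fully down, and finish while still gripping the stylus and holding the button down with it, the door still open. Do not press the other button, under the square hole, and leave the other two rack tools, the ink pots, the tape and the scraper where they are.

Things in the scene. Friction and masses are not known exactly. Their poses are not given: they have to be found in the camera images.
- cab: grey controller box fixed to the table, 250 (x) x 180 (y) mm, 165 mm high. Origin: on the table under the middle of its front; x points into the box, y to its left, z up. Its front 100 mm are a compartment (side walls 145 mm high) covered by the white door; inside lies a level aluminium guard plate with two holes, top face 118 mm above the table, 8 mm thick. The rear is closed
- door (a joint): white L-shaped door: upright front panel (180 mm wide) plus level flap (100 mm deep, top 172 mm above the table) over the compartment, swinging together about an upright hinge at the box's right (-y) front corner. Rad: 0 shut, grows as it opens to the front, counter-clockwise from above; stop at 1.75. Stays where left; friction 0.06 N m, no latch
- door_handle (a point): grip point on the door's handle, a round upright steel post of 12 mm diameter, 45 mm out from the door and 130 mm along it from the hinge. The point is on the post's axis, 145 mm above the table; the post's free top is 23 mm higher, its upper bracket 50 mm below the point. Moves with the door
- door_hinge (a point): point on the door's upright hinge axis, 145 mm above the table
- round_hole (a point): centre of the round hole, 18 mm in diameter, at the top face of the guard plate, 118 mm above the table; 54 mm behind the box's front, 32 mm to the left (+y of cab) of its middle
- square_hole (a point): centre of the square hole, 18 mm wide, at the guard plate's top face, 38 mm to the right (-y of cab) of the middle
- reset (a joint): white button under the round hole, 14 mm in diameter; value in m, 0 up, grows as it is pressed down, stop at 0.006. A spring pushes it back up: 1.5 N at the start, 5 N fully down
- reset_top (a point): centre of that button's top face, 82 mm above the table when up, 36 mm below the guard plate's top face, straight under the round hole; moves with the button
- lamp_test (a joint): the like button under the square hole, to be left alone; value in m, 0 up, stop at 0.006
- rack: wooden tool rack fixed to the table, 200 (y) x 70 (x) mm, flat top 100 mm above the table, open below, with three 14 mm holes 65 mm apart along its y axis. Three tools hang in them by their handles, in varying order. Origin under its centre
- stylus_mid (a point): centre of the stylus's black square handle, 18 x 18 mm, 74 mm tall, which sits on the rack's top; a steel rod, 8 mm thick and 85 mm long, hangs down from it through the rack. About 80 g. z points up along rod and handle, x and y are normal to the handle's flat sides
- stylus_tip (a point): lower end of the stylus's rod, 122 mm below the handle's centre
- awl_mid (a point): rack tool with a round, mushroom-headed black handle, 34 mm across and 66 mm tall; bystander; the point is half-way up its handle
- tee_key_mid (a point): rack tool with a black T handle, its bar 66 mm long, 59 mm above the rack; bystander; the point is half-way up its handle
- pot_big_mid (a point): white ink pot with a white lid, 88 mm across, 110 mm tall; bystander; centre
- pot_small_mid (a point): white ink pot with a yellow lid, 66 mm across, 75 mm tall; bystander; centre
- tape_mid (a point): roll of tape lying flat, 90 mm across, 25 mm tall; bystander; centre
- scraper_mid (a point): ink scraper (spatula with a wooden handle), 200 mm long, lying; bystander; centre
There are look-alikes about, which are no part of the job. What is shaped like the part that bears stylus_mid but blue, orange or turquoise is not meant.

How it is judged:
On the way, in this order (a step that is already met when the one before it is completed fails the run):
1. the door is swung wide open (value of joint door above 1.2 rad), for 0.2 s.
2. the stylus is gripped and lifted clear of the rack, door open (height (world z) of stylus_tip above 0.11 m and contact force between the fingers and stylus above 2 N and value of joint door above 1.1 rad), for 0.2 s.
3. the gripped stylus presses the reset button down through the round hole (value of joint reset above 0.0045 m and contact force between stylus and reset above 1.5 N and contact force between the fingers and stylus above 2 N), for 0.2 s.
At the end, for the whole second after the job is handed in: Finishes holding: the gripped (over 2 N), still stylus, within 0.3 rad of upright, presses (over 1.5 N) the button under the round hole at least 4.5 of 6 mm down, tip within 12 mm of its top centre, the robot itself not touching it; door at least 1.1 rad open; other button up (all of step 3 and contact force between each of the arm, the fingers and reset below 0.1 N and distance between stylus_tip and reset_top below 0.012 m and angle between stylus_tip's own z axis and vertical below 0.3 rad and linear speed of stylus below 0.03 m/s and value of joint door above 1.1 rad and value of joint lamp_test below 0.002 m); the arm keeps its last pose, push and grip.
It fails at once if the other button (square hole) is pressed (value of joint lamp_test above 0.003 m).
It fails at once if another rack tool is moved more than 30 mm (distance of any of awl_mid, tee_key_mid from where it was at the start of the episode above 0.03 m).
It fails at once if a pot, the tape or the scraper is moved more than 30 mm (distance of any of pot_big_mid, pot_small_mid, tape_mid, scraper_mid from where it was at the start of the episode above 0.03 m).
It also fails if it takes over 61 s, if anything falls off the work surface, if the arm or the gripper's body presses on something with over 40 N, if the wrist force passes 120 N, or if a joint passes its speed limit or range.

## Working session

There is one attempt and no reset: what is moved stays moved. The work goes in short steps, Python scripts to look and compute and a tool call to move; the robot and the scene stay as the last step left them, time stands still between calls to the robot, and variables do not carry over. Pictures are saved under pics/ and viewed, at most 10 in all, crops included, and the job is handed in when it is done.

Besides the shell and the picture viewer there is one more tool, called after "Call:" as name(argument=value, ...) on one line, values as JSON. drive_tool: Moves the arm, as the interface text tells. Its arguments: {"type":"object","properties":{"deltas":{"type":"array","items":{"type":"array","items":{"type":"array","items":{"type":"number"}}}},"newtons":{"type":"number"}},"required":["deltas"]}

```bash
mkdir -p pics
cat > h.py <<'E'
import numpy as np, cv2
from workcell import get_state, read_camera, calibration, hand_in
def ray(c,u,v):
    m=np.array(c['mtx']);T=np.array(c['world_from_camera'])
    p=cv2.undistortPoints(np.array([[[u,v]]],float),m,np.array([c['k1'],0,0,0,0.]))[0,0]
    # cv2 model: distorted = p*(1+k1 r^2)
    return T[:3,3],T[:3,:3]@np.array([p[0],-p[1],-1.])
def onz(c,u,v,z):
    o,d=ray(c,u,v);return o+d*(z-o[2])/d[2]
def cloud(c,dep):
    h,w=dep.shape;m=np.array(c['mtx']);T=np.array(c['world_from_camera'])
    uv=np.stack(np.meshgrid(np.arange(w),np.arange(h)),-1).reshape(-1,1,2).astype(float)
    p=cv2.undistortPoints(uv,m,np.array([c['k1'],0,0,0,0.]))[:,0]
    d=dep.reshape(-1,1)
    P=np.hstack([p[:,:1]*d,-p[:,1:]*d,-d])@T[:3,:3].T+T[:3,3]
    P[dep.ravel()==0]=np.nan
    return P.reshape(h,w,3)
def snap(name,tag):
    c=calibration(name);im,d=read_camera(name)
    np.savez(f'{tag}.npz',im=im,d=d,mtx=c['mtx'],k1=c['k1'],T=c['world_from_camera'])
    cv2.imwrite(f'pics/{tag}.png',im[:,:,::-1]);return c,im,d
def load(tag):
    z=np.load(f'{tag}.npz');return dict(mtx=z['mtx'],k1=float(z['k1']),world_from_camera=z['T']),z['im'],z['d']
E
python3 - <<'E'
from h import *
for n in('scene','top'):
    c,im,d=snap(n,n+'0');print(n,np.round(c['world_from_camera'],3).tolist(),c['k1'],(d>0).mean())
print(get_state())
E
```

```text
scene [[-0.428, -0.707, 0.563, 0.992], [0.904, -0.339, 0.261, 0.248], [0.006, 0.621, 0.784, 0.742], [0.0, 0.0, 0.0, 1.0]] 0.006926836371041177 0.9960501700680272
top [[0.002, 0.98, -0.198, 0.327], [-1.0, 0.001, -0.008, 0.004], [-0.007, 0.198, 0.98, 1.189], [0.0, 0.0, 0.0, 1.0]] -0.09155941450955414 0.9958673469387755
{'clock': 0.1, 'joint_pos': array([ 1.06441664e+00,  3.13902233e-01,  4.51061164e-02,  1.30358260e+00,
       -4.07620806e-06,  1.43118330e+00]), 'qvel': array([-5.44739660e-05, -2.09919626e-03,  1.58608097e-03, -7.68244876e-04,
        5.23809728e-04, -5.06643702e-04]), 'tau': array([ 2.43884286e-03, -4.81721556e+01,  2.99245977e+01,  1.26329967e-02,
       -2.42738006e-04, -6.00032408e-06]), 'tcp_pos': array([0.20599561, 0.53636176, 0.23051668]), 'orientation': array([-2.49200480e-04,  1.82357151e-01,  9.83232040e-01, -7.50929499e-04]), 'wrist_force': array([-0.92260837, -0.35298743, -0.01406242]), 'ft_torque': array([ 0.01142789, -0.02452061, -0.03281637]), 'grip_force': 0.0, 'finger_gap': 0.08524186642068807}
```

View pics/top0.png

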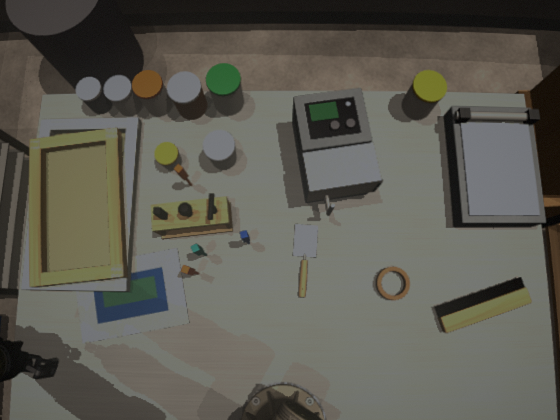

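View pics/scene0.png

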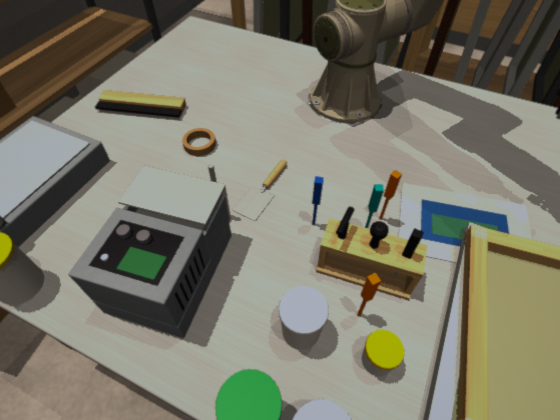

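Top view: box at (335,140) with its white flap (340,168) and post (327,205). The rack is at (190,215) with tools at (160,213), (185,210) and (211,207). The blue (245,236), turquoise (197,249) and orange (186,270), (182,173) look-alikes stand outside the rack. Of the rack tools, the mushroom head is in the middle. I'll enlarge the rack to tell the square handle from the T.

Run:
```python
from h import *
ct,it,dt=load('top0');cs,is_,ds=load('scene0')
a=cv2.resize(is_[190:300,300:450],None,fx=4,fy=4,interpolation=2)
b=cv2.resize(it[185:275,145:245],None,fx=4.5,fy=4.5,interpolation=2)
b=cv2.convertScaleAbs(b,alpha=1.8)
b=cv2.resize(b,(int(b.shape[1]*440/b.shape[0]),440))
w=np.hstack([a,b]); w=cv2.resize(w,None,fx=min(1,800/w.shape[1]),fy=min(1,800/w.shape[1]))
cv2.imwrite('pics/crop.png',w[:,:,::-1]);print(w.shape)
Pt=cloud(ct,dt);Ps=cloud(cs,ds)
def lab(n,P,m):
    k,l,s,ce=cv2.connectedComponentsWithStats(m.astype(np.uint8))
    for i in range(1,k):
        if s[i,4]>12:
            q=P[l==i];print(n,np.round(ce[i]),s[i,4],'mean',np.round(np.nanmean(q,0),3),'min',np.round(np.nanmin(q,0),3),'max',np.round(np.nanmax(q,0),3))
# rack tools: dark & above 0.12
for n,P,im in(('top',Pt,it),('scene',Ps,is_)):
    reg=(P[...,0]>.25)&(P[...,0]<.75)&(P[...,1]>.05)&(P[...,1]<.5)
    lab(n+' dark',P,reg&(P[...,2]>.115)&(im.max(2)<70))
    top=reg&(P[...,2]>.093)&(P[...,2]<.108)&(im.max(2)>90)
    lab(n+' racktop',P,top)
    q=P[top][:,:2].astype(np.float32);print(cv2.minAreaRect(q))
    flap=(P[...,2]>.166)&(P[...,2]<.18)&(P[...,0]>.3)&(P[...,1]>-.4)&(P[...,1]<.1)
    lab(n+' flap',P,flap)
    q=P[flap&(im.min(2)>100)][:,:2].astype(np.float32);print(cv2.minAreaRect(q),cv2.boxPoints(cv2.minAreaRect(q)).tolist())
    post=(P[...,2]>.12)&(P[...,0]>.3)&(P[...,0]<.6)&(P[...,1]>-.3)&(P[...,1]<.05)&~flap
    lab(n+' post',P,post)
```

```text
(324, 800, 3)
top dark [182. 173.] 35 mean [0.646 0.258 0.132] min [0.641 0.252 0.115] max [0.652 0.268 0.15 ]
top dark [211. 207.] 149 mean [0.552 0.177 0.154] min [0.522 0.169 0.115] max [0.585 0.185 0.162]
top dark [185. 209.] 146 mean [0.545 0.24  0.161] min [0.531 0.225 0.115] max [0.561 0.258 0.169]
top dark [160. 212.] 115 mean [0.538 0.303 0.156] min [0.531 0.296 0.115] max [0.548 0.315 0.179]
top dark [245. 239.] 17 mean [0.477 0.092 0.134] min [0.475 0.085 0.116] max [0.479 0.1   0.151]
top dark [198. 251.] 29 mean [0.446 0.207 0.134] min [0.44  0.203 0.115] max [0.46  0.214 0.156]
top dark [190. 271.] 25 mean [0.396 0.226 0.135] min [0.389 0.223 0.115] max [0.403 0.23  0.155]
top racktop [207. 144.] 23 mean [0.734 0.2   0.107] min [0.722 0.188 0.104] max [0.749 0.209 0.108]
top racktop [220. 150.] 13 mean [0.716 0.166 0.107] min [0.708 0.16  0.106] max [0.725 0.174 0.108]
top racktop [190. 214.] 1527 mean [0.546 0.239 0.099] min [0.503 0.14  0.093] max [0.594 0.346 0.108]
((0.5935349464416504, 0.20076589286327362), (0.20189028978347778, 0.32342198491096497), 51.63173675537
[... 1660 characters left out ...]
94.] 3839 mean [ 0.657 -0.142  0.171] min [ 0.591 -0.241  0.166] max [ 0.718 -0.048  0.174]
scene flap [137. 253.] 2687 mean [ 0.79  -0.122  0.168] min [ 0.728 -0.196  0.166] max [ 0.844 -0.055  0.18 ]
((0.7080960273742676, -0.1363377869129181), (0.3032875955104828, 0.18189050257205963), 9.050727844238281) [[0.5440337657928467, -0.07037977874279022], [0.5726467370986938, -0.2500056326389313], [0.8721582889556885, -0.20229579508304596], [0.8435453176498413, -0.022669941186904907]]
scene post [212. 174.] 86 mean [ 0.56  -0.116  0.145] min [ 0.552 -0.124  0.12 ] max [ 0.564 -0.112  0.166]
scene post [225. 195.] 45 mean [ 0.596 -0.064  0.143] min [ 0.591 -0.071  0.121] max [ 0.6   -0.062  0.163]
```

View pics/crop.png

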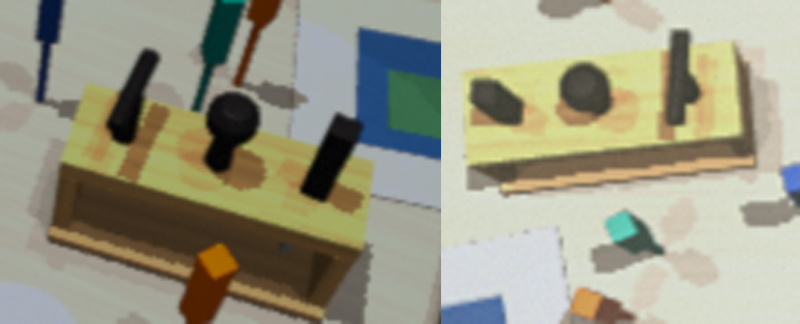

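The stylus is the left rack tool in the top view, at (160,213), or (413,240) in the scene. It is a plain square black prism. (185,210) is the mushroom awl and (211,207) is the T key, while the blue, orange and turquoise pieces are decoys. The handle post measured (0.556,-0.118) and the door geometry predicts (0.554,-0.119). I'll move above it now.

Call:
drive_tool(deltas=[[[0, -0.05, -0.04, -0.03, 0, 0, -3], [0, -0.1, -0.088, -0.03, 0, 0, -6], [0, -0.15, -0.13, -0.03, 0, 0, -9], [0, -0.2, -0.175, -0.03, 0, 0, -12], [0, -0.25, -0.217, -0.03, 0, 0, -15], [0, -0.3, -0.26, -0.03, 0, 0, -18], [0, -0.35, -0.304, -0.03, 0, 0, -21], [0, -0.4, -0.348, -0.03, 0, 0, -24], [0, -0.45, -0.391, -0.03, 0, 0, -27], [0, -0.5, -0.435, -0.03, 0, 0, -30], [0, -0.54, -0.47, -0.03, 0, 0, -30], [0, -0.561, -0.488, -0.03, 0, 0, -30]]])

```text
clock: 1.6
tcp_pos: [0.5554, -0.1219, 0.2609]
orientation: [-0.0, -0.078, 0.997, 0.0]
wrist_force: [0.4, 0.4, 0.1]
finger_gap: 0.0855
grip_force: 0.0
```

Run:
```python
from h import *
c,im,d=snap('wrist','w1');P=cloud(c,d)
s=get_state();print(s['tcp_pos'])
post=(P[...,2]>.12)&(P[...,2]<.175)&(P[...,0]>.5)&(P[...,0]<.583)&(P[...,1]>-.18)&(P[...,1]<-.06)
q=P[post];print(len(q),np.nanmean(q,0),np.nanmin(q,0),np.nanmax(q,0))
f=(P[...,2]>.166)&(P[...,2]<.18)&(P[...,0]>.58)
q=P[f];print(len(q)); 
if len(q): print(cv2.minAreaRect(q[:,:2].astype(np.float32)),q[:,2].mean(),cv2.boxPoints(cv2.minAreaRect(q[:,:2].astype(np.float32))).tolist())
```

```text
[ 0.55881784 -0.12873661  0.25944643]
357 [ 0.55267093 -0.12196292  0.15625754] [ 0.54921121 -0.12740491  0.12001354] [ 0.56056433 -0.11565388  0.1706742 ]
16788
((0.6620187163352966, -0.1447785198688507), (0.12198901176452637, 0.18063519895076752), 9.303608894348145) 0.1728789792915419 [[0.5872252583503723, -0.06550973653793335], [0.6164278388023376, -0.24376878142356873], [0.736812174320221, -0.22404730319976807], [0.7076095938682556, -0.04578825831413269]]
```

View pics/w1.png

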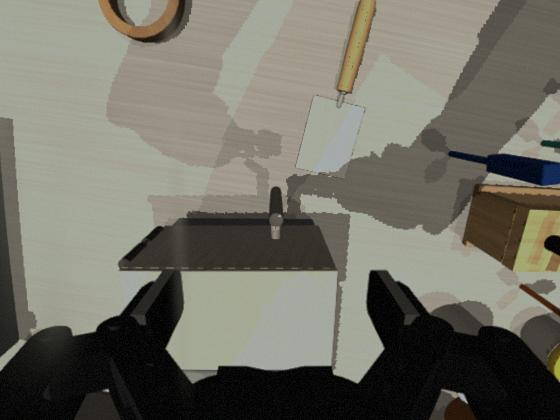

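The wrist view shows the post top at (276,218) in front of the flap, between the fingers. The nearest loose items are the scraper at (335,130) and the tape at (140,5).

Run:
```python
from h import *
print(get_state()['tcp_pos'])
c,im,d=snap('wrist','w1');P=cloud(c,d)
s=get_state();print(s['tcp_pos'])
post=(P[...,2]>.12)&(P[...,2]<.175)&(P[...,0]>.5)&(P[...,0]<.583)&(P[...,1]>-.18)&(P[...,1]<-.06)
q=P[post];q=q[q[:,2]>.164];print(len(q),np.nanmean(q,0),np.nanmin(q,0),np.nanmax(q,0))
f=(P[...,2]>.166)&(P[...,2]<.18)&(P[...,0]>.58)
q=P[f]
print(cv2.minAreaRect(q[:,:2].astype(np.float32)),q[:,2].mean(),cv2.boxPoints(cv2.minAreaRect(q[:,:2].astype(np.float32))).tolist())
```

```text
[ 0.55881784 -0.12873661  0.25944643]
[ 0.55688793 -0.12534322  0.25924712]
189 [ 0.554447   -0.12176517  0.16854733] [ 0.549291   -0.12739265  0.16424172] [ 0.56018969 -0.11582032  0.17052784]
((0.6632198095321655, -0.14470168948173523), (0.12334658950567245, 0.18048244714736938), 8.935062408447266) 0.17288884742838356 [[0.588279128074646, -0.06513432413339615], [0.616310715675354, -0.2434266209602356], [0.7381604909896851, -0.2242690622806549], [0.710128903388977, -0.04597675800323486]]
```

Call:
drive_tool(deltas=[[[0, 0, 0, 0.05, 0, 0, 0], [0, 0, 0, 0.1, 0, 0, 0], [0, 0, 0, 0.127, 0, 0, 0], [0, 0, 0, 0.127, 0, 0, 0], [255, 0, 0, 0.127, 0, 0, 0], [255, 0, 0, 0.127, 0, 0, 0], [255, 0, 0, 0.127, 0, 0, 0], [255, 0, 0, 0.127, 0, 0, 0], [255, 0, 0, 0.127, 0, 0, 0], [255, 0, 0, 0.127, 0, 0, 0]]], newtons=30)

```text
clock: 2.95
tcp_pos: [0.5559, -0.1207, 0.1351]
orientation: [0.001, -0.078, 0.997, -0.001]
wrist_force: [1.9, -3.2, 3.7]
finger_gap: 0.0109
grip_force: 29.9
```

Call:
drive_tool(deltas=[[[255, 0.022, -0.01, 0, 0, 0, -10], [255, 0.042, -0.023, 0, 0, 0, -20], [255, 0.059, -0.04, 0, 0, 0, -30], [255, 0.073, -0.059, 0, 0, 0, -40], [255, 0.0835, -0.081, 0, 0, 0, -50], [255, 0.09, -0.104, 0, 0, 0, -60], [255, 0.0925, -0.128, 0, 0, 0, -70], [255, 0.091, -0.152, 0, 0, 0, -80], [255, 0.085, -0.175, 0, 0, 0, -90], [255, 0.085, -0.175, 0, 0, 0, -90], [255, 0.085, -0.175, 0, 0, 0, -90]]])

```text
clock: 4.32
tcp_pos: [0.4992, -0.3062, 0.1351]
orientation: [-0.001, 0.76, -0.65, 0.001]
wrist_force: [1.6, 1.6, 4.7]
finger_gap: 0.0111
grip_force: 30.7
```

Call:
drive_tool(deltas=[[[100, 0, 0, 0, 0, 0, 0], [100, 0, 0, 0, 0, 0, 0], [100, 0, 0, 0, 0, 0, 0], [100, 0, 0, -0.03, 0, 0, 0], [60, 0, 0, -0.08, 0, 0, 0], [0, 0, 0, -0.13, 0, 0, 0], [0, 0, 0, -0.13, 0, 0, 0], [0, 0, 0, -0.13, 0, 0, 0]]])

```text
clock: 5.32
tcp_pos: [0.4981, -0.3059, 0.2638]
orientation: [-0.0, 0.76, -0.65, -0.0]
wrist_force: [-0.6, 0.8, -1.0]
finger_gap: 0.0853
grip_force: 0.0
```

Run:
```python
from h import *
for n in('top','wrist'):
    c,im,d=snap(n,n+'2');P=cloud(c,d)
    f=(P[...,2]>.168)&(P[...,2]<.177)&(P[...,0]>.38)&(P[...,0]<.63)&(P[...,1]>-.3)&(P[...,1]<-.06)&(im.min(2)>80)
    q=P[f][:,:2].astype(np.float32);print(n,len(q),cv2.minAreaRect(q) if len(q)>5 else'')
    if n=='top':
        f=(P[...,2]>.11)&(P[...,2]<.125)&(P[...,0]>.58)&(P[...,0]<.75)&(P[...,1]>-.25)&(P[...,1]<-.03)
        print('plate',f.sum(),cv2.minAreaRect(P[f][:,:2].astype(np.float32)))
```

```text
top 1612 ((0.5271575450897217, -0.22639554738998413), (0.18124815821647644, 0.1359495222568512), 8.692778587341309)
plate 2209 ((0.6829459071159363, -0.13674190640449524), (0.1489739716053009, 0.17262932658195496), 8.513370513916016)
wrist 15326 ((0.524409294128418, -0.20931726694107056), (0.18087726831436157, 0.1007729172706604), 8.064249992370605)
```

View pics/top2.png

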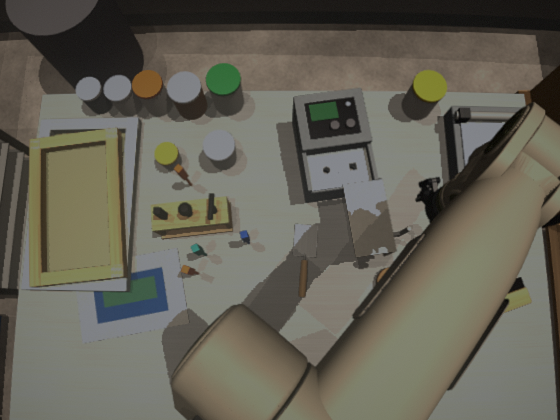

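The door stands open at about 89°. The flap now covers (370,215), the round hole is at (327,170) and the square hole is at (353,166). Nothing else has moved. Next I'll go over the plate to measure the hole from the wrist.

Run:
```python
from h import *
c,im,d=load('wrist2');print(np.round(c['world_from_camera'],3).tolist(),get_state()['tcp_pos'],c['mtx'].tolist())
c,im,d=load('top2')
for uv in((327,170),(353,166)):print(onz(c,*uv,.118))
```

```text
[[-0.988, 0.149, 0.047, 0.509], [-0.156, -0.945, -0.289, -0.38], [0.002, -0.293, 0.956, 0.407], [0.0, 0.0, 0.0, 1.0]] [ 0.49759101 -0.30549424  0.2625341 ] [[316.84578556141395, 0.0, 274.5897447022702], [0.0, 316.84578556141395, 215.39193820983306], [0.0, 0.0, 1.0]]
[ 0.65808315 -0.11500568  0.118     ]
[ 0.66911636 -0.18288731  0.118     ]
```

Call:
drive_tool(deltas=[[[0, -0.03, -0.03, -0.04, 0, 0, 0], [0, -0.07, -0.07, -0.04, 0, 0, 0], [0, -0.11, -0.11, -0.04, 0, 0, 0], [0, -0.15, -0.15, -0.04, 0, 0, 0], [0, -0.18, -0.18, -0.04, 0, 0, 0], [0, -0.189, -0.189, -0.04, 0, 0, 0], [0, -0.189, -0.189, -0.04, 0, 0, 0], [0, -0.189, -0.189, -0.04, 0, 0, 0], [0, -0.189, -0.189, -0.04, 0, 0, 0]]])

```text
clock: 6.55
tcp_pos: [0.6548, -0.0913, 0.3045]
orientation: [0.0, 0.76, -0.65, 0.0]
wrist_force: [0.9, 0.1, -0.6]
finger_gap: 0.0853
grip_force: 0.0
```

Run:
```python
from h import *
c,im,d=snap('wrist','w3');P=cloud(c,d);print(get_state()['tcp_pos'])
f=(P[...,2]>.112)&(P[...,2]<.124)&(P[...,0]>.58)&(P[...,0]<.75)&(P[...,1]>-.25)&(P[...,1]<-.03)
print(f.sum(),np.median(P[f][:,2]),cv2.minAreaRect(P[f][:,:2].astype(np.float32)))
h=((np.nan_to_num(P[...,2],nan=9)<.108)).astype(np.uint8)
fl=cv2.morphologyEx(f.astype(np.uint8),cv2.MORPH_CLOSE,np.ones((5,5)))
cn,hi=cv2.findContours(f.astype(np.uint8),cv2.RETR_CCOMP,cv2.CHAIN_APPROX_NONE)
for k,q in enumerate(cn):
    if hi[0,k,3]>=0 and cv2.contourArea(q)>40:
        m=cv2.moments(q);u,v=m['m10']/m['m00'],m['m01']/m['m00']
        w=np.array([onz(c,*p[0],.118) for p in q]);(r,rad)=cv2.minEnclosingCircle(w[:,:2].astype(np.float32))
        print(round(u),round(v),cv2.contourArea(q),onz(c,u,v,.118),r,rad)
```

```text
[ 0.6549085  -0.09119623  0.30463677]
15636 0.11913785877316602 ((0.6540356278419495, -0.14990365505218506), (0.11520197242498398, 0.16759631037712097), 8.376100540161133)
272 171 236.5 [ 0.65975831 -0.11400278  0.118     ] (0.6599217653274536, -0.11357918381690979) 0.009741523303091526
272 100 359.0 [ 0.67010113 -0.18282286  0.118     ] (0.6701552867889404, -0.18277008831501007) 0.012430792674422264
```

View pics/w3.png

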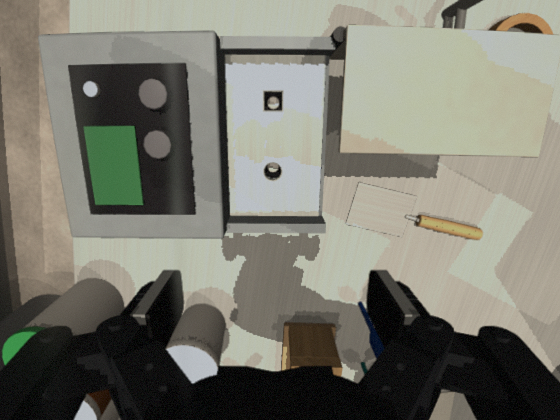

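The wrist view shows the round hole at (272,171), which gives (0.660,-0.114); the top view gives (0.658,-0.115). The square hole at (272,100) is 70 mm away, as expected. Next I'll go above the stylus.

Call:
drive_tool(deltas=[[[0, -0.04, 0.005, 0, 0, 0, 0], [0, -0.09, 0.012, 0, 0, 0, 0], [0, -0.14, 0.018, 0, 0, 0, 0], [0, -0.19, 0.024, 0, 0, 0, 0], [0, -0.24, 0.03, 0, 0, 0, 0], [0, -0.29, 0.037, 0, 0, 0, 0], [0, -0.34, 0.043, 0, 0, 0, 0], [0, -0.38, 0.048, 0, 0, 0, 0], [0, -0.393, 0.05, 0, 0, 0, 0], [0, -0.393, 0.05, 0, 0, 0, 0], [0, -0.393, 0.05, 0, 0, 0, 0], [0, -0.393, 0.05, 0, 0, 0, 0]]])

```text
clock: 8.1
tcp_pos: [0.5453, 0.2891, 0.3044]
orientation: [0.0, 0.76, -0.65, 0.0]
wrist_force: [0.1, -0.7, -0.0]
finger_gap: 0.0854
grip_force: 0.0
```

Run:
```python
from h import *
c,im,d=snap('wrist','w4');P=cloud(c,d);print(get_state()['tcp_pos'],np.round(c['world_from_camera'],3).tolist())
f=(P[...,2]>.165)&(P[...,2]<.185)&(P[...,0]>.5)&(P[...,0]<.6)&(P[...,1]>.27)&(P[...,1]<.35)
q=P[f];print(len(q),q[:,2].max() if len(q) else'')
if len(q):
    t=q[q[:,2]>q[:,2].max()-.004];print(len(t),t.mean(0),cv2.minAreaRect(t[:,:2].astype(np.float32)))
f=(P[...,2]>.12)&(P[...,2]<.165)&(P[...,0]>.5)&(P[...,0]<.6)&(P[...,1]>.27)&(P[...,1]<.35)
print('sides',cv2.minAreaRect(P[f][:,:2].astype(np.float32)))
f=(P[...,2]>.096)&(P[...,2]<.104)&(P[...,0]>.48)&(P[...,0]<.62)&(P[...,1]>.1)&(P[...,1]<.37)
print('rack',f.sum(),cv2.minAreaRect(P[f][:,:2].astype(np.float32)))
```

```text
[0.54523958 0.2892435  0.30434677] [[-0.988, 0.148, 0.045, 0.556], [-0.154, -0.945, -0.287, 0.215], [0.0, -0.291, 0.957, 0.448], [0.0, 0.0, 0.0, 1.0]]
414 0.1768455497474261
360 [0.54145906 0.30566492 0.17496452] ((0.541373610496521, 0.30608585476875305), (0.018144113942980766, 0.01786034367978573), 86.28385162353516)
sides ((0.5446321964263916, 0.301008403301239), (0.02278914302587509, 0.011686492711305618), 34.935916900634766)
rack 9358 ((0.5466585755348206, 0.2210686206817627), (0.25111159682273865, 0.10892301052808762), 84.37090301513672)
```

View pics/w4.png

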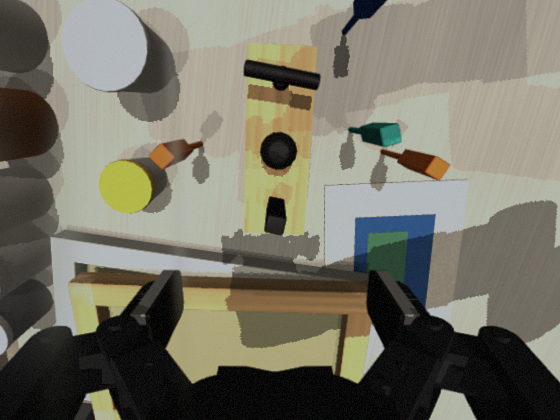

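The wrist view shows the stylus handle at (276,215), awl at (278,150) and T key at (282,75). The stylus top is at (0.541,0.306,0.175), as expected. I'll check the handle's yaw numerically.

Run:
```python
from h import *
c,im,d=load('w4');P=cloud(c,d)
f=(P[...,2]>.168)&(P[...,2]<.185)&(P[...,0]>.5)&(P[...,0]<.6)&(P[...,1]>.27)&(P[...,1]<.35)
v,u=np.where(f);print(u.min(),u.max(),v.min(),v.max())
W=np.array([onz(c,a,b,.1745) for a,b in zip(u,v)])[:,:2]
# yaw: minimise peak extents
for a in range(-20,45,5):
    r=np.deg2rad(a);x=W@[np.cos(r),np.sin(r)];y=W@[-np.sin(r),np.cos(r)]
    print(a,np.round([np.ptp(x)*1e3,np.ptp(y)*1e3,np.kurt(x) if 0 else np.mean((x-x.mean())**4)/x.var()**2],2))
g=im[190:245,255:300].astype(float).mean(2);print(np.round(g[5:45:2,5:38:2]).astype(int))
```

```text
264 286 212 235
-20 [21.22 21.82  1.99]
-15 [20.29 21.16  1.9 ]
-10 [19.35 20.42  1.84]
-5 [18.27 19.62  1.81]
0 [18.58 20.38  1.81]
5 [19.44 21.38  1.85]
10 [20.27 22.24  1.92]
15 [21.16 22.99  2.01]
20 [21.89 23.57  2.11]
25 [22.46 23.97  2.2 ]
30 [23.01 24.18  2.28]
35 [23.49 24.21  2.33]
40 [23.79 24.19  2.34]
[[159 162 159 152 155 150 137 138 138 140 145 144 145 144 144 150 161]
 [159 161 159 155 128  23  28  47  77 132 131 142 146 143 148 151 163]
 [159 162 152 152  78  14   1   9   6   5   7  29 132 143 148 152 165]
 [159 162 150 153  65  11  16   8   0   9   3   7  76 146 149 161 161]
 [160 161 150 151  29   9   3   7   5   7   1  10  58 150 159 162 163]
 [158 164 148 146  11  10   4   9   3   4  19   3  45 160 163 161 164]
 [163 162 160 116   8   9   6   3  11   6   3   2  32 156 161 164 158]
 [166 165 157  74   2   4   8   3  14   9  12  11  26 157 165 164 157]
 [165 162 161  67   7   3   9  11   8  16  11  12   0 157 161 164 158]
 [162 163 157  52   4  19   5   5   4   1   5   4   7 156 163 160 158]
 [163 164 158  46  20  20   7  11  15   1   1   5   0 151 164 161 157]
 [163 165 160  35  30  50  41  37  36  31  27  15   0  86 160 164 156]
 [164 165 159  20  42  45  44  42  42  41  44  41  36  88 162 163 155]
 [163 163 158  13  42  46  41  43  42  38  39  35  34 127 165 161 156]
 [164 163 129  20  43  40  39  44  36  34  42  34  29 156 162 162 154]
 [167 165 125  21  44  37  39  41  36  34  33  35  41 160 162 162 155]
 [162 161  94  32  41  38  40  37  43  38  34  38  65 163 161 160 156]
 [164 162  78  27  36  36  33  36  37  34  36  27 116 163 161 163 153]
 [163 163 112  41  32  33  33  35  34  33  35  26 154 164 163 163 153]
 [174 161 160 129 139  86  62  48  32  33  34  46 162 163 164 162 155]]
```

Call:
drive_tool(deltas=[[[0, -0.0175, 0.001, 0.02, 0, 0, 7], [0, -0.0175, 0.001, 0.05, 0, 0, 13], [0, -0.0175, 0.001, 0.09, 0, 0, 13], [0, -0.0175, 0.001, 0.14, 0, 0, 13], [0, -0.0175, 0.001, 0.178, 0, 0, 13], [0, -0.0175, 0.001, 0.178, 0, 0, 13], [255, -0.0175, 0.001, 0.178, 0, 0, 13], [255, -0.0175, 0.001, 0.178, 0, 0, 13], [255, -0.0175, 0.001, 0.178, 0, 0, 13], [255, -0.0175, 0.001, 0.178, 0, 0, 13], [255, -0.0175, 0.001, 0.178, 0, 0, 13], [255, -0.0175, 0.001, 0.178, 0, 0, 13]]], newtons=60)

```text
clock: 9.65
tcp_pos: [0.5414, 0.3079, 0.1275]
orientation: [0.001, -0.682, 0.731, -0.0]
wrist_force: [-1.8, -0.7, 6.5]
finger_gap: 0.0174
grip_force: 58.5
```

Call:
drive_tool(deltas=[[[255, 0, 0, -0.03, 0, 0, 0], [255, 0, 0, -0.08, 0, 0, 0], [255, 0, 0, -0.13, 0, 0, 0], [255, 0, 0, -0.175, 0, 0, 0], [255, 0, 0, -0.19, 0, 0, 0], [255, 0, 0, -0.19, 0, 0, 0], [255, 0, 0, -0.19, 0, 0, 0], [255, 0, 0, -0.19, 0, 0, 0]]])

```text
clock: 10.65
tcp_pos: [0.5404, 0.3074, 0.3147]
orientation: [-0.001, -0.682, 0.731, 0.001]
wrist_force: [0.2, 1.0, -0.8]
finger_gap: 0.0172
grip_force: 59.3
```

Run:
```python
from h import *
c,im,d=snap('top','top5');snap('scene','sc5');s=get_state();print(s['tcp_pos'],s['orientation'],s['finger_gap'],s['joint_pos'])
```

```text
[0.54057133 0.30744869 0.31513741] [-9.40876906e-04 -6.81892764e-01  7.31451448e-01  3.89644947e-04] 0.017422760977896724 [ 3.88094266e-01  4.10821395e-01  3.90528718e-01  1.55253945e+00
  6.18541778e-05 -1.11260117e+00]
```

View pics/sc5.png

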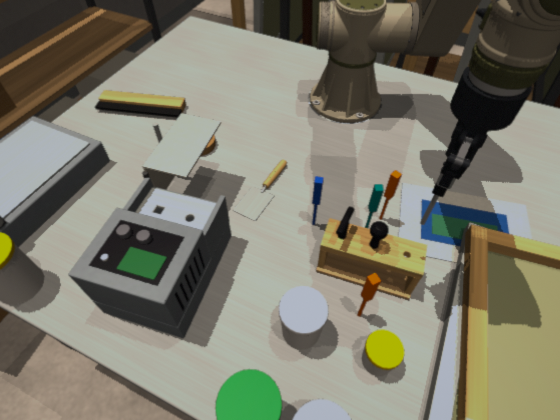

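The scene view shows the stylus held, its rod running to about (424,222), with the other tools in place and the door open. Now I'll measure the rod tip relative to the TCP, and the hole from this view (round hole at about (191,217)).

Run:
```python
from h import *
c,im,d=load('sc5');P=cloud(c,d)
f=(abs(P[...,0]-.541)<.04)&(abs(P[...,1]-.307)<.04)&(P[...,2]>.19)&(P[...,2]<.33)
q=P[f]
for a in np.arange(.19,.33,.015):
    t=q[(q[:,2]>=a)&(q[:,2]<a+.015)]
    if len(t):print(round(a,3),len(t),np.round(t.mean(0),4),np.round(np.ptp(t,axis=0),3))
print('tip',q[:,2].min())
o,dd=ray(c,424,222)
f=(P[...,2]>.112)&(P[...,2]<.124)&(P[...,0]>.58)&(P[...,0]<.75)&(P[...,1]>-.25)&(P[...,1]<-.03)
cn,hi=cv2.findContours(f.astype(np.uint8),cv2.RETR_CCOMP,cv2.CHAIN_APPROX_NONE)
for k,g in enumerate(cn):
    if hi[0,k,3]>=0 and cv2.contourArea(g)>8:
        m=cv2.moments(g);u,v=m['m10']/m['m00'],m['m01']/m['m00'];print(u,v,cv2.contourArea(g),onz(c,u,v,.118))
```

```text
0.19 5 [0.5443 0.3061 0.2039] [0.004 0.006 0.001]
0.205 29 [0.5442 0.307  0.213 ] [0.004 0.007 0.014]
0.22 26 [0.5446 0.3067 0.2278] [0.005 0.007 0.014]
0.235 29 [0.5444 0.307  0.2419] [0.006 0.008 0.015]
0.25 36 [0.5446 0.3071 0.2572] [0.006 0.008 0.014]
0.265 37 [0.5444 0.3069 0.2726] [0.005 0.007 0.014]
0.28 47 [0.5495 0.3068 0.2907] [0.014 0.018 0.015]
0.295 76 [0.5503 0.3065 0.3016] [0.014 0.017 0.013]
0.31 56 [0.5583 0.3071 0.3203] [0.014 0.022 0.011]
0.325 41 [0.5606 0.3065 0.3275] [0.015 0.021 0.005]
tip 0.20292341646664147
190.09764309764307 218.02356902356902 49.5 [ 0.66259894 -0.10929403  0.118     ]
159.22713864306783 210.20058997050145 56.5 [ 0.67324043 -0.17730928  0.118     ]
```

Call:
drive_tool(deltas=[[[255, 0.03, -0.011, 0, 0, 0, 0], [255, 0.075, -0.027, 0, 0, 0, 0], [255, 0.12, -0.043, 0, 0, 0, 0], [255, 0.165, -0.059, 0, 0, 0, 0], [255, 0.21, -0.075, 0, 0, 0, 0], [255, 0.255, -0.091, 0, 0, 0, 0], [255, 0.3, -0.107, 0, 0, 0, 0], [255, 0.345, -0.124, 0, 0, 0, 0], [255, 0.38, -0.136, 0, 0, 0, 0], [255, 0.4, -0.143, 0, 0, 0, 0], [255, 0.41, -0.147, 0, 0, 0, 0], [255, 0.41, -0.147, 0, 0, 0, 0]]])

```text
clock: 12.25
tcp_pos: [0.6589, -0.1114, 0.316]
orientation: [0.0, -0.682, 0.731, 0.0]
wrist_force: [-0.9, 0.6, -1.3]
finger_gap: 0.017
grip_force: 59.3
```

Call:
drive_tool(deltas=[[[255, 0, 0, 0.03, 0, 0, 0], [255, 0, 0, 0.06, 0, 0, 0], [255, 0, 0, 0.068, 0, 0, 0], [255, 0, 0, 0.068, 0, 0, 0], [255, 0, 0, 0.068, 0, 0, 0], [255, 0, 0, 0.068, 0, 0, 0]]])

```text
clock: 13.0
tcp_pos: [0.6595, -0.1117, 0.2497]
orientation: [0.001, -0.682, 0.731, -0.001]
wrist_force: [0.7, 0.3, -1.1]
finger_gap: 0.0173
grip_force: 59.1
```

Run:
```python
from h import *
print(get_state()['tcp_pos'])
for n in('wrist','scene','top'):
    c,im,d=snap(n,n+'6');P=cloud(c,d)
    t=get_state()['tcp_pos']
    f=(abs(P[...,0]-t[0])<.03)&(abs(P[...,1]-t[1])<.03)&(P[...,2]>.128)&(P[...,2]<.2)
    q=P[f];print(n,len(q))
    for a in np.arange(.13,.2,.02):
        z=q[(q[:,2]>=a)&(q[:,2]<a+.02)]
        if len(z):print(round(a,3),len(z),np.round(z.mean(0),4),np.round(np.ptp(z,axis=0),3))
    o=np.zeros((420,560),np.uint8)
a=load('wrist6')[1][60:330,150:420];b=load('scene6')[1][160:280,130:250]
w=np.hstack([cv2.resize(a,(400,400)),cv2.resize(b,(400,400),interpolation=2)])
cv2.imwrite('pics/c6.png',w[:,:,::-1])
```

```text
[ 0.65949475 -0.11171342  0.24969566]
wrist 264
0.13 32 [ 0.6594 -0.1167  0.1446] [0.007 0.004 0.01 ]
0.15 78 [ 0.6591 -0.1165  0.1603] [0.008 0.004 0.02 ]
0.17 94 [ 0.6588 -0.1167  0.1802] [0.007 0.004 0.02 ]
0.19 60 [ 0.6589 -0.1165  0.1952] [0.008 0.005 0.01 ]
scene 90
0.13 16 [ 0.6619 -0.1094  0.1427] [0.007 0.006 0.013]
0.15 30 [ 0.6621 -0.1095  0.1596] [0.007 0.008 0.019]
0.17 28 [ 0.6619 -0.1093  0.1805] [0.008 0.006 0.019]
0.19 16 [ 0.6622 -0.1096  0.1951] [0.006 0.006 0.009]
top 0
```

View pics/c6.png

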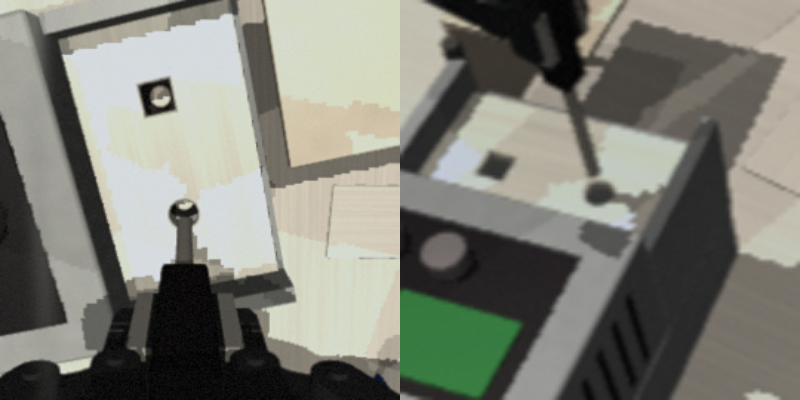

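Left crop (wrist): the rod at (185,225) is lined up with the round hole at (184,213). Right crop (scene): the rod tip at (597,172) is heading into the hole at (600,192). I'll descend in steps, watching the force.

Call:
drive_tool(deltas=[[[255, 0, 0, 0.01, 0, 0, 0], [255, 0, 0, 0.02, 0, 0, 0], [255, 0, 0, 0.03, 0, 0, 0], [255, 0, 0, 0.04, 0, 0, 0], [255, 0, 0, 0.05, 0, 0, 0], [255, 0, 0, 0.05, 0, 0, 0], [255, 0, 0, 0.05, 0, 0, 0]]])

```text
clock: 14.02
tcp_pos: [0.659, -0.1117, 0.1986]
orientation: [0.0, -0.682, 0.731, -0.0]
wrist_force: [0.2, 1.0, -0.9]
finger_gap: 0.0174
grip_force: 59.1
```

Call:
drive_tool(deltas=[[[255, 0, 0, 0.003, 0, 0, 0], [255, 0, 0, 0.006, 0, 0, 0], [255, 0, 0, 0.009, 0, 0, 0], [255, 0, 0, 0.009, 0, 0, 0], [255, 0, 0, 0.009, 0, 0, 0], [255, 0, 0, 0.009, 0, 0, 0]]])

```text
clock: 14.78
tcp_pos: [0.6592, -0.1117, 0.1897]
orientation: [0.0, -0.682, 0.731, -0.0]
wrist_force: [1.0, -0.2, 2.8]
finger_gap: 0.0173
grip_force: 59.7
```

Call:
drive_tool(deltas=[[[255, 0, 0, 0.001, 0, 0, 0], [255, 0, 0, 0.002, 0, 0, 0], [255, 0, 0, 0.003, 0, 0, 0], [255, 0, 0, 0.004, 0, 0, 0], [255, 0, 0, 0.004, 0, 0, 0], [255, 0, 0, 0.004, 0, 0, 0], [255, 0, 0, 0.004, 0, 0, 0]]])

```text
clock: 15.65
tcp_pos: [0.6594, -0.1118, 0.1882]
orientation: [0.001, -0.682, 0.731, -0.001]
wrist_force: [-1.2, 1.0, 14.5]
finger_gap: 0.0172
grip_force: 61.4
```

The force rose to about 15 N, above the 5 N spring, and the TCP stopped, so the button is on its stop. I'll check once that everything is steady and the door is open, then hand in.

Run:
```python
from h import *
c,im,d=snap('scene','s7');P=cloud(c,d);s=get_state();print(s['wrist_force'],s['tcp_pos'],abs(s['qvel']).max(),s['grip_force'])
f=(P[...,2]>.168)&(P[...,2]<.177)&(P[...,0]>.38)&(P[...,0]<.60)&(P[...,1]>-.3)&(P[...,1]<-.06)&(im.min(2)>80)
print(cv2.minAreaRect(P[f][:,:2].astype(np.float32)))
if s['wrist_force'][2]>8: print(hand_in())
```

```text
[-2.69832439  0.21886526 15.7047741 ] [ 0.65939379 -0.11180611  0.18816527] 0.0010018451937972598 61.3866126537323
((0.5148430466651917, -0.20448902249336243), (0.16216135025024414, 0.09540502727031708), 4.802928447723389)
the job is handed in; nothing more can be done
None
```

I handed in the job with the door open at about 90° and the gripped stylus holding the button under the round hole down on its stop (about 15 N); no verdict came back.

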